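Lay the snack tray for the fruit peelers' tea break

ROBOT

A 7-joint arm with a two-finger parallel gripper is mounted at the origin on the work surface. World frame = base frame: x ahead of the robot, y to its left, z up, the work surface at z = 0. Lengths are in m, angles in degrees, forces in N, time in s.
With the tool pointing down it reaches from about 0.35 to 0.775 m from the base axis. Payload 3.1 kg.
Tool frame: the origin (TCP) lies on the centre line of the jaws, within the pads' length; the fingertips stand 17 mm ahead of it and the grasp point (between the pads) lies 2 mm behind it (robot.tip_reach is the distance from the TCP to the fingertips, in m); z points along the fingers, y is the line along which they close (so a half turn about z gives the same grasp; the last joint's range is limited). The gripper opens to 85 mm and grips with 20 to 120 N. Pads are 22 mm wide; open, the fingers measure 114 mm over their backs; the gripper's body (76 mm by 85 mm) begins 54 mm behind the grasp point. The pads swing forward as they close: fully open they stand 13 mm farther back than shut.
Start: joints at [66.423, 17.813, 0.802, 86.603, -0.252, 75.585, -1.558], TCP at [0.199, -0.513, 0.248] pointing down, gripper open.
Joint ranges: [-154.91, 154.91], [-16.99, 109.72], [-72.82, 74.43], [7.12, 147.25], [-82.49, 262.49], [11.32, 116.49], [-174.64, 174.64]. Speed limits (degrees/s): [159.86, 159.86, 180, 180, 180, 180, 180].

INTERFACE

Orientations are given as [roll, pitch, yaw] about the fixed x, y, z axes, in that order (R = Rz(yaw) Ry(pitch) Rx(roll)).
In Python, from station import robot, fingers, vision, workorder, recognise gives the robot as it stands. Calls block until the motion is done:
- robot.move_to(position, orientation): joint-space move of the TCP to a pose.
- robot.line_to(position, orientation=None, velocity=0.15, f_stop=None): straight line of the TCP; orientation=None keeps the orientation; velocity is the mean speed in m/s. With f_stop (N) it stops when the force on the tool has changed by that much, and returns True; else False.
- robot.move_j(angles): joint-space move.
- fingers.gripper_to(opening, force=None): opening from 0.0 (shut) to 1.0 (fully open); force is the grip in N (None keeps the last); returns when the fingers have stopped.
- robot.pause(seconds).
- robot.inverse_kinematics(position, orientation): joint angles nearest the present ones, or None.
- vision.grab_frame(name): name is "side" or "top"; returns the picture (420x560x3 uint8, red, green, blue); there is no depth.
- vision.calibration(name): a dict with "mtx" (3x3 intrinsics, pixels), "extrinsics" (4x4, takes a point from world to camera coordinates). Camera axes: x right, y up, looking along -z (the intrinsics and any distortion apply to the point x, -y, -z); pixel columns grow to the right and rows downward; lengths in m; the calibration is good to about 2 mm. A picture is of the moment at which its call begins. calibration takes no time and is no camera call.
A pose or a line that the arm cannot do raises robot.PlanningError and nothing moves.
- workorder.close_job(): hands the job in; it is judged then, once.
Trained networks look in the newest picture that a camera, given by its name, has taken for a name from the list of things; names that differ only in an ending like _2 or _b are one class to them, and where a whole thing is asked for, a point or a joint stands for the part that bears it (a point fixed in the world has none). Each returns a list of dicts, best first, with "p" (0 to 1); they miss things now and then, are a little off and sometimes report something else, mostly with a low value. They report only what shows in the picture. A call takes as long as a camera call. They do not tell look-alikes from the thing itself.
- recognise(label, camera): "rect" ([centre column, centre row, width, height] in pixels, round what is visible of it).
Readings, each from a call of its own:
- robot.current_time_s(): time.
- robot.current_joint_positions(): joint angles.
- robot.current_dq(): joint speeds.
- robot.current_joint_torque(): joint torques, N m.
- robot.current_tool_pos(): TCP position.
- robot.current_eef_rot(): TCP orientation.
- robot.current_contact_force(): force on the tool from outside, world axes, zero at the start.
- robot.current_torque(): the same for the moment, N m.
- robot.current_finger_gap(): opening from 0.0 (shut) to 1.0 (fully open).
- robot.current_gripper_force(): force on a finger pad.
Only numpy, scipy, OpenCV 4.12 (cv2) and the standard library are available. Lean on these libraries where they do the work, as an engineer would, in place of code of your own. Each camera call takes 0.05 s, during which the arm holds its last target. There are 200 camera calls.

TASK

Finish laying the snack tray for a guest who will sit on the robot's side: put the lone persimmon, stalk up, in the middle of the plate; stand the small dish midway between the plate and the lidded bowl; stand the tall handleless tea cup directly behind the lidded bowl (on the side away from the robot); and lay the sheathed fruit knife lengthwise along the tray's front rim (the long rim nearest the robot), at the middle of that rim. Everything stands on the tray inside its rim and is set down, not dropped; leave the plate and the lidded bowl where they are on the tray, and do not shift the blue mug.

Things in the scene. Friction and masses are not known exactly. Their poses are not given: they have to be found in the camera images.
- tray: Dark wooden serving tray, 300 (its x) by 380 mm (its y), fixed to the table. Origin at the centre of its underside; x points to its back (away from the robot), y to its left, z up. Its floor is 5 mm above the origin; a low rim 6 mm thick stands 15 mm above the table all round. The front rim is the long one at x = -150 mm (inner face at -144 mm), the back rim at +150 mm (inner face +144 mm).
- plate: White round dessert plate, 120 mm across, 16 mm high, loose on the left or right half of the tray, about half-way between front and back. Origin at the centre of its underside; axes parallel to the tray's. Its flat inner floor is about 5 mm above its origin.
- lidded_bowl: Dark red lacquer soup bowl with its lid on (one piece, stays closed), 106 mm across at the lid, 73 mm high, loose on the other half of the tray from the plate, their centres about 216 mm apart. Origin at the centre of its underside; axes parallel to the tray's.
- persimmon_center (a point): The one orange persimmon lying alone beside the tray (not those in the steel vat or the heap at the table's far end): 64 mm across, 46 mm high plus a 9 mm stalk, flat foot, green-brown calyx and stalk on top. The point is its centre, 23 mm above its underside; z up. Widest from 16 to 27 mm above its underside.
- dish_center (a point): Small open blue-glazed dish with nearly upright sides, 58 mm across, 34 mm high. The point is its centre, 17 mm above its underside; z up.
- teacup_center (a point): Tall pale grey-green tea cup without a handle, upright sides, 62 mm across, 80 mm high. The point is its centre, 40 mm above its underside; z up.
- knife_center (a point): Small fruit knife shut in its wooden sheath, lying flat, 190 mm long, 26 mm wide at the pale sheath, 21 mm at the dark handle, 16 mm thick. The point is its centre (on the sheath, near the balance point), 8 mm above its underside; x runs along it towards the sheath's tip, y across it, z up. Either way round on the tray is fine.
- mug: Bystander: blue mug with a handle, 80 mm across, 90 mm high, left of the work. Origin at the centre of its underside. Leave alone.
Things that resemble listed ones, but are neither listed nor needed, are in the scene too. What is shaped like the part that bears knife_center but green or red is not meant. Leave any purple look-alike of the part that bears persimmon_center alone.

How it is judged:
By the outcome, as a careful person would: the job done as asked, in the order asked, and still so for the second after the job is handed in, with the robot touching nothing.
It also fails if it takes over 102 s, if anything falls off the work surface, if the arm or the gripper's body presses on something with over 40 N, if the wrist force passes 120 N, or if a joint passes its speed limit or range.

## Working session

There is one attempt and no reset: what is moved stays moved. The work goes in short steps, each a Python script; the robot and the scene stay as the last script left them, time stands still between calls to the robot, and variables do not carry over. Pictures are saved under pics/ and viewed, at most 14 in all, crops included, and the job is handed in when it is done.

```bash
mkdir -p pics; ls
python3 - <<'E'
from station import robot, vision, recognise
import cv2
for n in ["top","side"]:
    im=vision.grab_frame(n); cv2.imwrite(f"pics/{n}0.png",im[:,:,::-1])
    c=vision.calibration(n); print(n,c)
    for l in ["tray","plate","lidded_bowl","persimmon_center","dish_center","teacup_center","knife_center","mug"]:
        print(l,[([round(float(v)) for v in d["rect"]],round(d["p"],2)) for d in recognise(l,n)][:6])
print(robot.current_time_s(),robot.current_eef_rot(),robot.tip_reach)
E
```

```text
pics
top {'mtx': array([[407.94471434,   0.        , 282.81979023],
       [  0.        , 407.94471434, 202.02540741],
       [  0.        ,   0.        ,   1.        ]]), 'extrinsics': array([[-0.01899265, -0.9998133 ,  0.0035554 ,  0.08912704],
       [ 0.99718388, -0.01868442,  0.07263064, -0.4536965 ],
       [-0.07255065,  0.00492483,  0.99735257, -1.20579797],
       [ 0.        ,  0.        ,  0.        ,  1.        ]])}
tray [([305, 172, 127, 99], 0.9)]
plate [([267, 171, 40, 39], 0.8), ([421, 224, 20, 18], 0.58)]
lidded_bowl [([340, 169, 32, 40], 0.55)]
persimmon_center [([203, 153, 21, 21], 0.83), ([187, 113, 23, 19], 0.76)]
dish_center [([421, 222, 21, 18], 0.91)]
teacup_center [([423, 146, 27, 26], 0.67)]
knife_center [([194, 225, 28, 63], 0.95), ([143, 268, 29, 62], 0.88), ([215, 301, 32, 60], 0.75)]
mug []
side {'mtx': array([[455.53354188,   0.        , 276.01750578],
       [  0.        , 455.53354188, 210.78940945],
       [  0.        ,   0.        ,   1.        ]]), 'extrinsics': array([[-0.9992616 , -0.03405212, -0.01779653,  0.45564505],
       [ 0.00778369, -0.6329892 ,  0.77412149,  0.00139656],
       [-0.03762549,  0.77341136,  0.63278685, -1.39020043],
       [ 0.        ,  0.        ,  0.        ,  1.        ]])}
tray [([239, 215, 113, 90], 0.56)]
plate [([243, 232, 38, 25], 0.61)]
lidded_bowl [([246, 182, 30, 24], 0.73)]
persimmon_center [([214, 284, 23, 23], 0.97), ([158, 297, 27, 28], 0.8)]
dish_center [([301, 150, 18, 14], 0.62)]
teacup_center [([235, 144, 20, 27], 0.88)]
knife_center [([302, 294, 74, 32], 0.77), ([384, 278, 75, 30], 0.7), ([356, 353, 79, 33], 0.61), ([212, 284, 25, 30], 0.58)]
mug [([255, 351, 56, 60], 0.61)]
0.9 [1.79996242e+02 3.19078012e-03 2.11898066e+01] 0.017
```

View pics/top0.png

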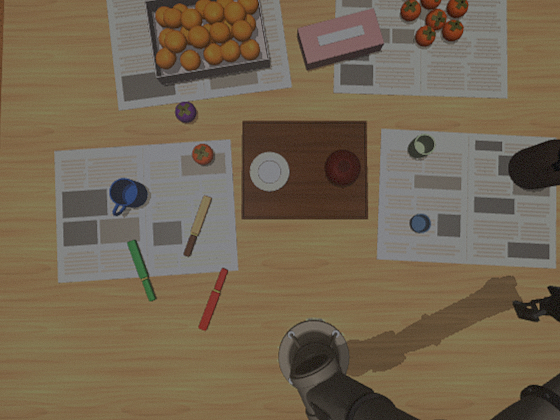

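View pics/side0.png

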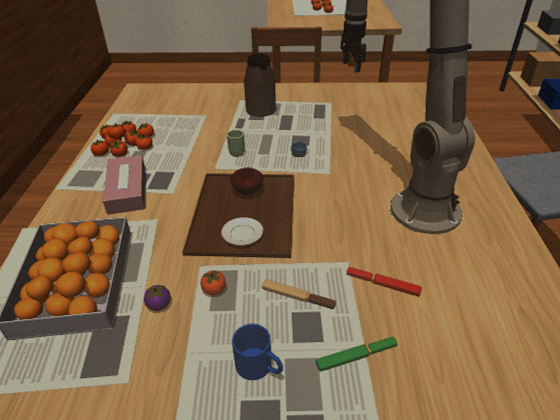

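The top view shows the tray at about (305,171), the plate at (269,171), the bowl at (342,167), the persimmon at (203,154), the dish at (420,223), the cup at (424,146) and the wooden knife at (198,226). The mug is at (127,194). The purple fruit and the green and red knives are decoys. The side view agrees. Next I fit silhouettes in both cameras.

```bash
cat > h.py <<'E'
import numpy as np, cv2
from scipy.optimize import minimize
from station import robot, fingers, vision, workorder, recognise
S=4
def proj(n,P):
    c=vision.calibration(n); P=np.c_[np.atleast_2d(P),np.ones(len(np.atleast_2d(P)))]
    q=(P@c["extrinsics"].T)[:,:3]*[1,-1,-1]; q=q@c["mtx"].T
    return q[:,:2]/q[:,2:]
def ground(n,uv,z):
    c=vision.calibration(n); E=c["extrinsics"]
    d=E[:3,:3].T@(np.linalg.inv(c["mtx"])@[*uv,1]*[1,-1,-1]); o=-E[:3,:3].T@E[:3,3]
    return (o+d*(z-o[2])/d[2])[:2]
a=np.linspace(0,2*np.pi,40,endpoint=False)
def rings(prof,z0=0):
    return np.vstack([np.c_[r*np.cos(a),r*np.sin(a),0*a+z+z0] for r,z in prof])
def box(l,w,z0,z1):
    return np.array([[x,y,z] for x in(-l/2,l/2) for y in(-w/2,w/2) for z in(z0,z1)])
def place(pts,p):
    t=p[2] if len(p)>2 else 0
    R=np.array([[np.cos(t),-np.sin(t),0],[np.sin(t),np.cos(t),0],[0,0,1]])
    return pts@R.T+[p[0],p[1],0]
def up(im,uv,h):
    u0,v0=int(uv[0])-h,int(uv[1])-h
    u0=min(max(u0,0),560-2*h);v0=min(max(v0,0),420-2*h)
    return cv2.resize(im[v0:v0+2*h,u0:u0+2*h],None,fx=S,fy=S,interpolation=cv2.INTER_CUBIC),(u0,v0)
def hullpix(n,pts,p,o):
    q=((proj(n,place(pts,p))-o+.5)*S-.5)
    return cv2.convexHull(q.astype(np.float32))
def fit(frames,pts,p0,maskf,h=45,hull=False,name=None,zc=.02):
    data=[]
    for n,im in frames.items():
        cr,o=up(im,proj(n,[[p0[0],p0[1],zc]])[0],h); m=maskf(cr).astype(np.uint8)
        m=cv2.morphologyEx(m,cv2.MORPH_OPEN,np.ones((3,3)))
        k,lab,st,ce=cv2.connectedComponentsWithStats(m)
        # component largest overlapping predicted hull
        r=np.zeros_like(m);cv2.fillConvexPoly(r,hullpix(n,pts,p0,o).astype(int),1)
        j=1+np.argmax([((lab==i)&(r>0)).sum() for i in range(1,k)]); m=(lab==j).astype(np.uint8)
        c,_=cv2.findContours(m,cv2.RETR_EXTERNAL,cv2.CHAIN_APPROX_NONE); c=max(c,key=cv2.contourArea)
        m=np.zeros_like(m); cv2.fillPoly(m,[cv2.convexHull(c) if hull else c],1)
        data.append((n,o,m,cr))
    def cost(p):
        s=0
        for n,o,m,_ in data:
            r=np.zeros_like(m);cv2.fillConvexPoly(r,np.round(hullpix(n,pts,p,o)*16).astype(np.int32),1,shift=4)
            s+=(r!=m).sum()
        return s
    p0=np.array(p0,float); best=None
    for d in(.02,.008):
        sim=np.vstack([p0]+[p0+np.eye(len(p0))[i]*(d if i<2 else d*5) for i in range(len(p0))])
        r=minimize(cost,p0,method="Nelder-Mead",options=dict(initial_simplex=sim,xatol=2e-4,fatol=1)); p0=r.x
    vis=[]
    for n,o,m,cr in data:
        v=cr[:,:,::-1].copy(); c,_=cv2.findContours(m,cv2.RETR_EXTERNAL,cv2.CHAIN_APPROX_NONE)
        cv2.drawContours(v,c,-1,(255,255,0),1); cv2.polylines(v,[hullpix(n,pts,p0,o).astype(int)],True,(0,255,0),1); vis.append(cv2.resize(v,(190,190)))
    return p0,r.fun/sum(m.sum() for _,_,m,_ in data),np.hstack(vis)
def sat(t): return lambda c:(lambda h:(h[...,1]>t)&(h[...,2]>25))(cv2.cvtColor(c,cv2.COLOR_RGB2HSV))
def hue(lo,hi,s): return lambda c:(lambda h:(((h[...,0]-lo)%180)<=(hi-lo)%180)&(h[...,1]>s))(cv2.cvtColor(c,cv2.COLOR_RGB2HSV).astype(int))
PERS=rings([(.022,0),(.032,.016),(.032,.027),(.02,.044)])
DISH=rings([(.026,0),(.029,.034)]); CUP=rings([(.029,0),(.031,.08)])
PLATE=rings([(.035,0),(.06,.016)],.005); BOWL=rings([(.03,0),(.053,.045),(.053,.05),(.02,.073)],.005)
KNIFE=box(.19,.024,0,.016); TRAY=box(.3,.38,0,.015)
white=lambda c:(c.astype(int).min(2)>75)
dark=lambda c:(lambda b:(b.mean(2)<62))(cv2.GaussianBlur(c,(0,0),2).astype(int))
E
cat > m.py <<'E'
from h import *
fr={n:vision.grab_frame(n) for n in("top","side")}
g=lambda u,v,z:list(ground("top",(u,v),z))
spec={"pers":(PERS,g(203,154,.02),hue(0,22,110),40,True),"dish":(DISH,g(420,223,.02),hue(95,125,90),30,True),
"cup":(CUP,g(424,146,.04),sat(38),40,True),"knife":(KNIFE,g(198,226,.01)+[-.35],sat(70),50,False),
"plate":(PLATE,g(269,171,.015),white,40,True),"bowl":(BOWL,g(342,167,.05),hue(170,6,130),40,True),
"tray":(TRAY,g(305,170,.01)+[0],dark,90,True)}
V=[]
for k,(P,p0,m,h,hl) in spec.items():
    try:
        p,e,v=fit(fr,P,p0,m,h,hl); print(k,np.round(p0,3),np.round(p,4),round(e,3)); V.append(v)
    except Exception as ex: print(k,ex); V.append(np.zeros((190,380,3),np.uint8))
V.append(V[0]*0)
V=[np.vstack(V[:3]),np.vstack(V[3:6]),]+[V[6]]
cv2.imwrite("pics/fit.png",np.hstack(V[:2])); cv2.imwrite("pics/fit_tray.png",V[2])
E
python3 m.py
```

```text
pers [0.604 0.318] [0.6044 0.3218] 0.096
dish [ 0.385 -0.327] [ 0.3948 -0.3457] 9.213
cup [ 0.613 -0.342] [ 0.6087 -0.3255] 0.897
knife [ 0.389  0.336 -0.35 ] [ 0.3891  0.3414 -0.3551] 0.232
plate [0.55 0.12] [0.5491 0.1205] 0.022
bowl [ 0.553 -0.095] [ 0.5533 -0.0973] 0.321
tray [0.552 0.011 0.   ] [ 0.5544  0.0155 -0.0172] 0.03
```

View pics/fit.png

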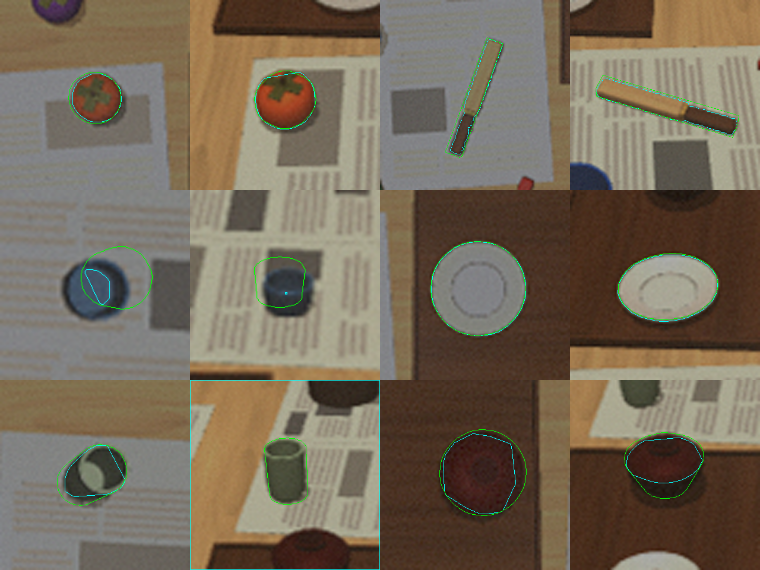

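View pics/fit_tray.png

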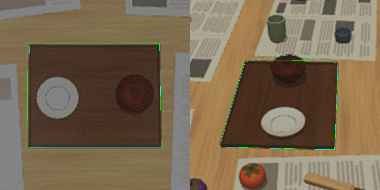

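The fits for the persimmon, knife, plate, bowl and tray are good. The dish and cup masks need retuning.

```bash
cat > m2.py <<'E'
from h import *
fr={n:vision.grab_frame(n) for n in("top","side")}
g=lambda u,v,z:list(ground("top",(u,v),z))
nb=lambda c:cv2.GaussianBlur(c,(0,0),3)
dishm=lambda c:(lambda b:(b[...,2]-b[...,0]>14)|(b.max(2)<45))(nb(c).astype(int))
cupm=lambda c:(lambda b:(b[...,1]-b[...,2]>3)&(b[...,1]-b[...,0]>1))(nb(c).astype(int))
V=[]
for k,P,p0,m,h in(("dish",DISH,g(420,223,.02),dishm,25),("cup",CUP,[.609,-.3255],cupm,25)):
    p,e,v=fit(fr,P,p0,m,h,True); print(k,np.round(p,4),round(e,3)); V.append(v)
cv2.imwrite("pics/fit2.png",np.vstack(V))
E
python3 m2.py
```

```text
dish [ 0.3849 -0.3263] 0.692
cup [ 0.6139 -0.3336] 0.199
```

View pics/fit2.png

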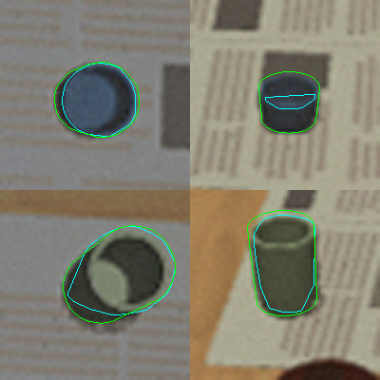

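```bash
cat > act.py <<'E'
from h import *
def down(x,y,z,yaw,v=.2): return robot.line_to([x,y,z],[180,0,yaw],velocity=v)
def pick(x,y,z,yaw,force,opening=1.0,zt=.2):
    robot.move_to([x,y,z+.10],[180,0,yaw]); 
    if abs(robot.current_finger_gap()-opening)>.05: fingers.gripper_to(opening)
    robot.line_to([x,y,z],velocity=.15); fingers.gripper_to(0,force)
    print("gap",robot.current_finger_gap(),"F",robot.current_gripper_force())
    robot.line_to([x,y,zt],velocity=.25)
    print("held",robot.current_finger_gap(),robot.current_gripper_force(),robot.current_contact_force())
def put(x,y,z,yaw,dopen,zt=.2,up=.2):
    robot.move_to([x,y,zt],[180,0,yaw]); robot.line_to([x,y,z+.012],velocity=.2)
    hit=robot.line_to([x,y,z-.004],velocity=.03,f_stop=3)
    print("hit",hit,"z err",robot.current_tool_pos()[2]-z)
    fingers.gripper_to(min(1,robot.current_finger_gap()+dopen)); robot.line_to([x,y,up],velocity=.2)
    print("t",robot.current_time_s(),robot.current_joint_positions())
E
python3 - <<'E'
from act import *
pick(.604,.3215,.024,0,30)
put(.5491,.1205,.034,0,.2)
im=np.hstack([up(vision.grab_frame(n),proj(n,[[.55,.02,.02]])[0],47)[0] for n in("top","side")]); cv2.imwrite("pics/p1.png",im[:,:,::-1])
E
```

```text
gap 0.7282940956085193 F 33.49489465355873
held 0.7255687712591242 33.26633469667286 [-0.47904013  0.32586764 -2.81316862]
hit True z err 0.002983069681547622
t 9.8333 [  18.63410743   28.04332686  -47.11925553   87.89799313   21.0520508
   73.47879968 -121.23045033]
```

View pics/p1.png

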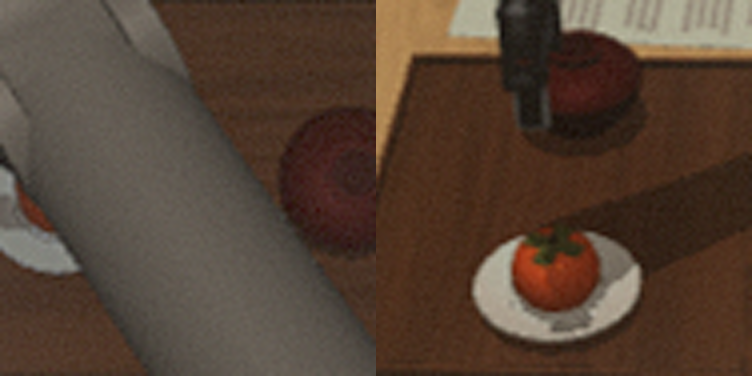

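The persimmon sits on the plate near its centre, at side crop (556,268). Next is the dish.

Run:
```python
from act import *
for y in(90,-90): print(y,[None if q is None else np.round(q) for q in(robot.inverse_kinematics(p,[180,0,y]) for p in([.385,-.3263,.12],[.5512,.01,.2],[.55,.01,.027]))])
yaw=90
if robot.inverse_kinematics([.5512,.01,.027],[180,0,90]) is None or robot.inverse_kinematics([.385,-.3263,.022],[180,0,90]) is None: yaw=-90
robot.move_to([.45,-.15,.25],[180,0,yaw])
pick(.385,-.3265,.022,yaw,25)
put(.5512,.0105,.027,yaw,.2)
im=np.hstack([up(vision.grab_frame(n),proj(n,[[.55,.02,.02]])[0],47)[0] for n in("top","side")]); cv2.imwrite("pics/p2.png",im[:,:,::-1])
```

```text
90 [array([ 83.,  33., -62., 103.,  32.,  65.,  11.]), array([ 41.,  35., -67.,  89.,  33.,  78., -29.]), array([ 36.,  46., -59., 100.,  44.,  61., -38.])]
-90 [array([  66.,   23.,  -36.,  103.,   16.,   59., -155.]), array([ -27.,   22.,   32.,   92.,  -12.,   70., -172.]), array([ -19.,   32.,   22.,  102.,  -15.,   49., -170.])]
gap 0.6780390787898685 F 26.08816534280777
held 0.674163141955441 26.959988900343888 [ 0.0536488   0.46676067 -1.69057289]
hit True z err 0.0021050952474073875
t 19.0167 [ 38.80618965  32.50924084 -62.15104139  89.40005032  29.29925686
  76.13180395 -26.88759666]
```

View pics/p2.png

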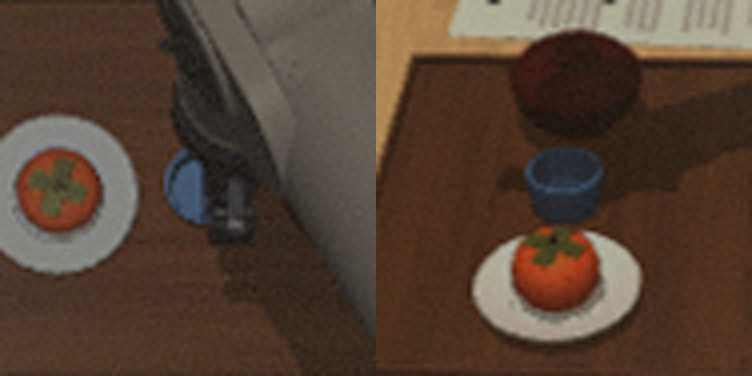

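The dish stands upright between the plate and bowl, at side crop (563,185). Next is the cup.

```bash
python3 - <<'E'
import act
src=open('act.py').read().replace("f_stop=3","f_stop=6"); open('act.py','w').write(src)
E
python3 - <<'E'
from act import *
c=[(.611,-.329,.15),(.611,-.329,.055),(.6515,-.099,.2),(.6515,-.099,.06)]
for y in(0,180): print(y,[None if q is None else np.round(q) for q in(robot.inverse_kinematics(p,[180,0,y]) for p in c)])
yaw=0
if any(robot.inverse_kinematics(p,[180,0,0]) is None for p in c): yaw=180
robot.move_to([.55,-.2,.28],[180,0,yaw])
pick(.611,-.329,.055,yaw,30,zt=.24)
put(.6515,-.099,.060,yaw,.2,zt=.24,up=.24)
robot.move_to([.42,.25,.3],[180,0,-20])
fr={n:vision.grab_frame(n) for n in("top","side")}
p,e,v=fit(fr,KNIFE,[.3891,.3414,-.355],sat(70),50); print("knife",p,e)
im=np.hstack([up(fr[n],proj(n,[[.57,.02,.02]])[0],50)[0] for n in("top","side")]); cv2.imwrite("pics/p3.png",im[:,:,::-1])
print(robot.current_time_s())
E
```

```text
0 [array([ 46.,  43., -36.,  68.,  24.,  77., -78.]), array([ 45.,  47., -33.,  74.,  26.,  67., -80.]), array([ 28.,  37., -36.,  71.,  21.,  79., -97.]), array([  27.,   43.,  -33.,   80.,   25.,   64., -100.])]
180 [array([ 58.,  56., -71.,  67.,  52.,  88.,  88.]), array([ 59.,  62., -69.,  73.,  57.,  81.,  85.]), array([ 41.,  50., -71.,  70.,  47.,  89.,  68.]), array([ 43.,  59., -69.,  80.,  55.,  78.,  63.])]
gap 0.7059734979013258 F 33.63650565035641
held 0.7021492680064729 33.180531011894345 [ 0.32423204 -0.09744632 -1.97602077]
hit True z err 0.002546600716645059
t 26.8667 [ 29.04158004  36.58651682 -39.96439422  66.6856675   22.61324477
  84.36843182 -97.31066347]
knife [ 0.39006471  0.34300226 -0.3652726 ] 0.9948515613722754
28.525
```

View pics/p3.png

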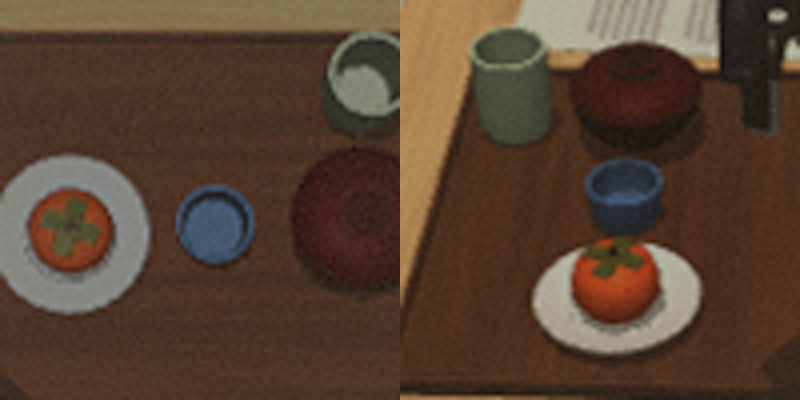

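The cup stands behind the bowl, at about (365,85) in the left crop, and the dish sits midway at (215,225). The knife is next. I'll set it down just clear of the rim and then nudge it towards the rim.

Run:
```python
from act import *
t=-.0172; T=lambda x,y:(.5544+x*np.cos(t)-y*np.sin(t), .0155+x*np.sin(t)+y*np.cos(t))
kx,ky=T(-.106,0); yp,yq=159.7,89.0
print([robot.inverse_kinematics([*p],[180,0,y]) is not None for p,y in(((.389,.3414,.023),yp),((kx,ky,.2),yq),((kx,ky,.028),yq))])
robot.move_to([.42,.3,.25],[180,0,yp])
pick(.389,.3414,.023,yp,40,opening=.6)
put(kx,ky,.028,yq,.08,up=.16)
```

```text
[True, True, True]
gap 0.2884778929165575 F 40.499226450920105
held 0.2878120868103667 39.81495022773743 [-0.65289566 -0.62982092 -1.74875246]
hit True z err 0.0019088304916102597
t 37.6583 [ 40.20832875  17.34045147 -53.29000299 107.9904403   15.66549323
  62.43552141 -20.24820013]
```

```bash
cat > look.py <<'E'
from act import *
t=-.0172; T=lambda x,y:(.5544+x*np.cos(t)-y*np.sin(t), .0155+x*np.sin(t)+y*np.cos(t))
def inv(p): d=np.array(p[:2])-[.5544,.0155]; return np.round([d[0]*np.cos(t)+d[1]*np.sin(t),-d[0]*np.sin(t)+d[1]*np.cos(t)],4)
def look(name):
    fr={n:vision.grab_frame(n) for n in("top","side")}
    im=np.hstack([cv2.resize(up(fr[n],proj(n,[[.53,.015,.02]])[0],70)[0],(400,400),interpolation=cv2.INTER_AREA) for n in("top","side")]); cv2.imwrite(f"pics/{name}.png",im[:,:,::-1])
    return fr
E
python3 - <<'E'
from look import *
robot.move_to([.42,-.28,.3],[180,0,0])
fr=look("p4")
E
```

```text
(no output)
```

View pics/p4.png

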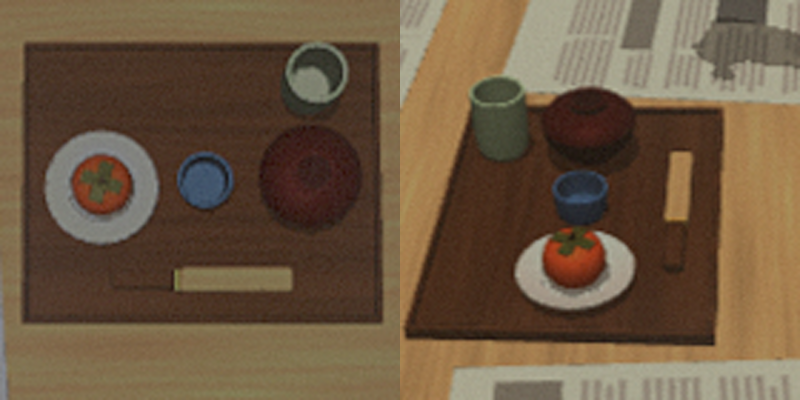

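The knife lies on the tray floor, parallel to the front rim (y≈279, x 110–293 in the left crop) and centred. There is still a gap to the rim, so I nudge it closer with shut fingers.

Run:
```python
from look import *
yaw=np.degrees(t)
fingers.gripper_to(0)
a0=T(-.072,0); b=T(-.104,0)
robot.move_to([*a0,.14],[180,0,yaw]); robot.line_to([*a0,.029],velocity=.15)
print(robot.line_to([*b,.029],velocity=.03,f_stop=6), inv(robot.current_tool_pos()))
robot.line_to([*T(-.09,0),.029],velocity=.1); robot.line_to([*T(-.09,0),.14],velocity=.2)
robot.move_to([.42,-.28,.3],[180,0,0])
fr=look("p5")
g=lambda x,y:list(T(x,y))
for k,P,p0,m,h in(("plate",PLATE,[.5491,.1205],white,40),("bowl",BOWL,[.5533,-.0973],hue(170,6,130),40),
  ("cup",CUP,[.6515,-.099],lambda c:(c[...,1].astype(int)-c[...,0]>2)|(c.astype(int).min(2)>75),25),
  ("dish",DISH+[0,0,.005],[.551,.0105],lambda c:c[...,2].astype(int)-c[...,0]>10,25),
  ("pers",PERS+[0,0,.01],[.549,.1205],hue(0,22,110),30)):
    try: p,e,_=fit(fr,P,p0,m,h,True); print(k,inv(p),np.round(p,4),round(e,3))
    except Exception as ex: print(k,ex)
print(robot.current_time_s())
```

```text
False [-1.042e-01 -1.000e-04]
plate [-0.0071  0.1048] [0.5491 0.1204] 0.028
bowl [ 0.003  -0.1152] [ 0.5554 -0.0998] 0.603
cup [ 0.1297 -0.1311] [ 0.6818 -0.1178] 0.605
dish [-0.0024 -0.0033] [0.552  0.0122] 0.248
pers [-0.0059  0.1041] [0.5503 0.1197] 0.827
45.2
```

View pics/p5.png

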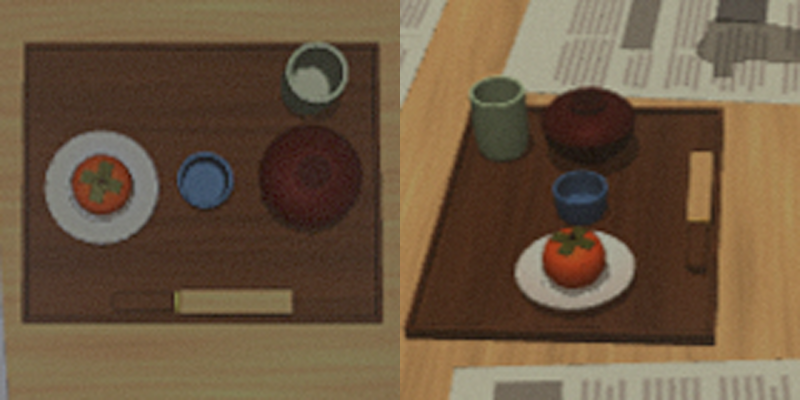

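The knife now lies along the front rim, centred (x 110–293, y≈301). The cup fit failed because the mask was poor, so I check the cup against the bowl from the rim pixels: cup rim centre ≈(316,72), lid centre ≈(311,176).

Run:
```python
from look import *
uv=proj("top",[[.53,.015,.02]])[0]; u0,v0=int(uv[0])-70,int(uv[1])-70
f=lambda x,y:(u0+(x+.5)*140/400-.5,v0+(y+.5)*140/400-.5)
print("cup",inv(ground("top",f(316.5,72.5),.085)),"bowl",inv(ground("top",f(310.5,176),.053)),"dish",inv(ground("top",f(205,181),.039)),"plate",inv(ground("top",f(102,187),.021)),"pers",inv(ground("top",f(102,184.5),.032)),"knife",inv(ground("top",f(201.5,301.5),.021)))
```

```text
cup [ 0.0984 -0.1133] bowl [-0.0012 -0.1109] dish [-0.0041 -0.0036] plate [-0.0075  0.1035] pers [-0.0065  0.1032] knife [-0.1281 -0.0003]
```

Every position is within about 3 mm of its target, so I hand the job in.

```bash
python3 -c "
from station import workorder; print(workorder.close_job())"
```

```text
the job is handed in; nothing more can be done
None
```

The tray is laid and the job handed in at about 45 s: persimmon on the plate, dish midway, tea cup behind the bowl and knife along the front rim, all within about 3 mm of target by the last pictures.

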